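# Pack away after a boiler service

### The arm

A 7-joint arm with a two-finger parallel gripper is mounted at the origin on the work surface. World frame = base frame: x ahead of the robot, y to its left, z up, the work surface at z = 0. Lengths are in m, angles in rad, forces in N, time in s.
With the tool pointing down it reaches from about 0.4 to 0.85 m from the base axis. Payload 10.4 kg.
Tool frame: the origin (TCP) lies at the very end of the fingers, on their centre line; the grasp point (between the pads) lies 19 mm behind it; x points along the fingers, z is the direction in which the jaws open and shut, and the axes are right-handed (so a half turn about x gives the same grasp; the last joint's range is limited). The gripper opens to 85 mm and grips with 20 to 120 N. Pads are 22 mm wide; open, the fingers measure 114 mm over their backs; the gripper's body (76 mm by 85 mm) begins 54 mm behind the grasp point. The pads swing forward as they close: fully open they stand 13 mm farther back than shut.
Start: joints at [1.187, 0.332, -0.065, 1.46, 0.022, 1.35, -0.088], TCP at [0.221, -0.585, 0.231] pointing down, gripper open.
Joint ranges: [-2.6, 2.6], [-0.5, 2.12], [-1.47, 1.34], [0.16, 2.42], [-1.27, 4.41], [0.06, 2.06], [-2.6, 2.6]. Speed limits (rad/s): [2.22, 2.22, 2.79, 2.79, 3.14, 3.14, 3.14].

### API

Orientations are given as a unit quaternion [x, y, z, w].
In Python, from workcell import telemetry, viewer, manip, spot_in, mark_of gives the robot as it stands. The module is installed in compiled form; this text tells all that it offers.
- The arm moves only by the shell command python3 -m crank 'ROWS' [FORCE]. ROWS is JSON, a list of rows, each a list of 3 entries, a list of its own where there are three numbers: the closure, from 0 (fully open) to 1 (shut), then the shift along the world's x, y, z in cm, then the turn, a rotation vector about the world's x, y, z in rad. A call has 1 to 12 rows; each row shifts and turns the commanded pose from where the row before left it; what a row does not reach is not made up. A row lasts 1/12 s, in which the tool goes at most 41.7 mm and 7.16 degrees, less where a joint would pass 70% of its speed; a pose out of reach is approached as far as the arm can. A call with a gripper value outside its range is refused whole. The fingers move at their own pace and stop on an object; FORCE is the grip in N (left out, the last holds). Time passes only in rows, so rows that do not move let the fingers close. It gives the time, the measured TCP pose, the force and the opening at its end, in the units of the state.
- telemetry.get_obs(): the state, without advancing time (a new reading comes with each control period).
- viewer.camera(name): name is "scene" or "top" or "wrist"; returns a dict with "frame" (480x640x3 uint8, red, green, blue), "intrinsics" (3x3 intrinsics, pixels), "cam_to_world" (4x4, takes a point from camera to world coordinates). Camera axes: x right, y up, looking along -z (the intrinsics and any distortion apply to the point x, -y, -z); pixel columns grow to the right and rows downward; lengths in m; the calibration is good to about 2 mm. A picture is of the moment at which its call begins. There is no depth.
- manip.hand_in(): hands the job in, once; it reports no verdict.
Trained networks look in a picture, given as the dict that the camera call returned (one of the last four; its "shot" number tells which), for a name from the list of things; names that differ only in an ending like _2 or _b are one class to them, and where a whole thing is asked for, a point or a joint stands for the part that bears it (a point fixed in the world has none). Each returns a list of dicts, best first, with "conf" (0 to 1); they miss things now and then, are a little off and sometimes report something else, mostly with a low value. They report only what shows in the picture. A call takes as long as a camera call. They do not tell look-alikes from the thing itself.
- spot_in(thing, picture): "location" ([x, y, z] in m, in the coordinates of the camera as it stood for that picture, good to about 4 mm: the middle of the surface that is visible of it).
- mark_of(thing, picture): "location" ([x, y, z] in m, in the coordinates of the camera as it stood for that picture, good to about 4 mm: a listed point, or the origin of a listed thing).
The state is a dict: "clock": time; "joint_pos": joint angles; "joint_velocities": joint speeds; "tau": joint torques, N m; "position": TCP position; "ee_rot": TCP orientation; "ft_force": force on the tool from outside, world axes, zero at the start; "torque": the same for the moment, N m; "grip_width": opening from 0.0 (shut) to 1.0 (fully open).
Only numpy, scipy, OpenCV 4.12 (cv2) and the standard library are available. Lean on these libraries where they do the work, as an engineer would, in place of code of your own. Each camera call takes 0.05 s, during which the arm holds its last target. There are 200 camera calls.

### The job

Put all the boiler fittings that lie on the table into the open drawer, then give the spray canister's cap a short full press so the fittings get a mist of protector, let it come back up, and shut the drawer fully. Every ladle (dipper, scoop) standing on the table is also to be hung by its hook on the steel rail, at any time; it is heavy on one side, so let go slowly and leave it hanging still. Set it on the rail gently and do not disturb the other things.

Things in the scene. Friction and masses are not known exactly. Their poses are not given: they have to be found in the camera images.
- valve_red: Brass valve with a red cap (23 mm across, top 48 mm above the underside), 82 mm long, lying on the table. Origin: centre of its underside; x runs along its length, z up. A round body 27 mm across with a hexagon nut 30 mm across flats, 14 mm wide, at either end; its axis is 15 mm above the underside. 0.12 to 0.25 kg. Grip it across the middle (27 mm, along y). May be absent.
- valve_blue: Brass valve with a blue cap (23 mm across, top 48 mm above the underside), 76 mm long, lying on the table. Origin: centre of its underside; x runs along its length, z up. A round body 27 mm across with a hexagon nut 30 mm across flats, 14 mm wide, at either end; its axis is 15 mm above the underside. 0.12 to 0.25 kg. Grip it across the middle (27 mm, along y). May be absent.
- strainer: Copper strainer with a short brass plug on top (23 mm across, top 38 mm above the underside), 86 mm long, lying on the table. Origin: centre of its underside; x runs along its length, z up. A round body 27 mm across with a hexagon nut 30 mm across flats, 14 mm wide, at either end; its axis is 15 mm above the underside. 0.12 to 0.25 kg. Grip it across the middle (27 mm, along y). May be absent.
- regulator: Steel regulator with a black cap (23 mm across, top 48 mm above the underside), 78 mm long, lying on the table. Origin: centre of its underside; x runs along its length, z up. A round body 27 mm across with a hexagon nut 30 mm across flats, 14 mm wide, at either end; its axis is 15 mm above the underside. 0.12 to 0.25 kg. Grip it across the middle (27 mm, along y). May be absent.
- dipper: Steel dipper with an orange grip: a round cup 56 to 60 mm across, 55 mm high. Stands upright; may be absent. Origin: centre of its underside; z up, x towards the hook. Upright handle at x = 35 mm: its plastic grip, 14 (x) by 24 mm (y), spans z = 75 to 145 mm; hook on top (see its point). 0.15 to 0.31 kg, heavy on the cup side: once hung it settles leaning 15 to 35 degrees, its lip against the rail.
- scoop: Aluminium scoop with a blue grip: a square cup 58 by 58 mm, 50 mm high. Stands upright; may be absent. Origin: centre of its underside; z up, x towards the hook. Upright handle at x = 35 mm: its plastic grip, 14 (x) by 24 mm (y), spans z = 75 to 145 mm; hook on top (see its point). 0.15 to 0.31 kg, heavy on the cup side: once hung it settles leaning 15 to 35 degrees, its lip against the rail.
- rack: Fixed steel rail on two posts: a level round bar 12 mm thick, 320 mm long between the posts, its axis 205 mm above the table. Origin: on the table below the middle of the bar; y runs along the bar, x points away from the robot. The posts (16 mm thick, on foot discs 70 mm across) stand at y = +160 and -160 mm. Nothing stands under or just in front of the bar but loose things.
- unit: Fixed plywood drawer unit, 270 mm deep (x) by 280 mm wide (y) by 120 mm high, with one drawer with a white front that opens towards the robot. Origin: centre of its underside; -x is the front, z up. The plywood top begins at x = -120 mm: the drawer can be loaded only in front of that edge.
- unit_drawer0 (a joint): How far the drawer is pulled out, m: 0 shut, 0.19 at most. Starts 0.12 to 0.15. It slides with about 1 N of friction, stays where left and has no spring.
- drawer_in (a point): Centre of the drawer's inner floor, moving with the drawer; axes as unit (x away from the front). Inside it measures 225 mm (x) by 238 mm (y), its floor about 22 mm above the table; side walls 76 mm high above the floor, front panel about 15 mm thick, its top about 108 mm above the table.
- unit_drawer0_handle (a point): Middle of the drawer's steel bar handle, 35 mm in front of the drawer's front face, level, along the unit's y, 120 mm long, about 82 mm above the table.
- canister: Fixed red spray canister 60 mm across standing on top of the drawer unit. Origin: centre of its underside, on the unit's top. The sprung black cap on top is 32 mm across.
- nozzle_top (a point): Centre of the top face of the canister's black cap, moving with it; 132 mm above the canister's underside when up.
- nozzle (a joint): How far the cap is pressed down, m: 0 up, 0.008 at the stop. Springs back by itself; about 3 N to start moving, 10 N at the stop.
- mug: White mug, 80 mm across, 90 mm high, with a handle; to be left alone. Origin: its underside.
- tin: Green and white tin, 52 mm across, 85 mm high; to be left alone. Origin: its underside.
- tape: Yellow tape measure, 60 by 35 by 55 mm; to be left alone. Origin: its underside.
- drill: Red and black cordless drill standing on its battery, about 200 mm high; to be left alone. Origin: its underside.
- torch: Black and yellow torch, 125 mm long, 36 mm high; to be left alone. Origin: its underside.
- level: Yellow spirit level, 240 mm long (y), 50 mm high; to be left alone. Origin: its underside.
- screwdriver: Screwdriver lying on the table; to be left alone. Origin: its underside.
- dipper_hook (a point): Where the rail belongs in the dipper's hook: underside of the hook slab at x = 63, z = 150 mm of its body. The hook, 14 mm wide (y), runs from the bar away from the cup to x = 90 mm, top at z = 156 mm; a lip 6 mm thick turns down at its end to z = 122 mm. The mouth between grip and lip (x = 42 to 84 mm) is open below, for the rail to enter.
- scoop_hook (a point): Where the rail belongs in the scoop's hook: underside of the hook slab at x = 63, z = 150 mm of its body. The hook, 14 mm wide (y), runs from the bar away from the cup to x = 90 mm, top at z = 156 mm; a lip 6 mm thick turns down at its end to z = 122 mm. The mouth between grip and lip (x = 42 to 84 mm) is open below, for the rail to enter.
Not all that is in view belongs to the job. What is shaped like the strainer but pink is not meant.

How it is judged:
By the outcome, as a careful person would: the job done as asked, in the order asked, and still so for the second after the job is handed in, with the robot touching nothing.
Of dipper, scoop only 1 to 2 are there at a start; the rules pass over those that are not, and their reading is None.
Of valve_red, valve_blue, strainer, regulator only 2 to 4 are there at a start; the rules pass over those that are not, and their reading is None.
At some moment in a run one of valve_red, valve_blue, strainer, regulator may be knocked a few centimetres aside while the robot is not near it.
It also fails if it takes over 210 s, if anything falls off the work surface, if the arm or the gripper's body presses on something with over 40 N, if the wrist force passes 120 N, or if a joint passes its speed limit or range.

## Working session

There is one attempt and no reset: what is moved stays moved. The work goes in short steps, Python scripts to look and compute and a shell command to move; the robot and the scene stay as the last step left them, time stands still between calls to the robot, and variables do not carry over. Pictures are saved under pics/ and viewed, about 12 in all and at most 16, crops included, and the job is handed in when it is done.

```bash
mkdir -p pics; cat > h.py <<'E'
import numpy as np, cv2
from workcell import telemetry, viewer, manip, spot_in, mark_of
from scipy.spatial.transform import Rotation as R
def save(p,n): cv2.imwrite('pics/'+n+'.png',cv2.cvtColor(p['frame'],cv2.COLOR_RGB2BGR))
def w(p,l): return (p['cam_to_world']@np.r_[l,1])[:3]
def find(p,names,f=mark_of,k=2,minc=.2):
    for n in names:
        for d in f(n,p)[:k]:
            if d['conf']>minc: print(n,f.__name__[:4],round(d['conf'],2),w(p,d['location']).round(3))
def px(p,P):
    c=np.linalg.inv(p['cam_to_world'])@np.r_[P,1]; q=p['intrinsics']@[c[0],-c[1],-c[2]]; return q[:2]/q[2]
def ray(p,u,v,z):
    d=np.linalg.inv(p['intrinsics'])@[u,v,1]; d=p['cam_to_world'][:3,:3]@[d[0],-d[1],-d[2]]; o=p['cam_to_world'][:3,3]; return o+d*(z-o[2])/d[2]
def st():
    o=telemetry.get_obs(); M=R.from_quat(o['ee_rot']).as_matrix()
    print('t',round(o['clock'],2),'pos',np.round(o['position'],4),'x',M[:,0].round(3),'z',M[:,2].round(3),'F',np.round(o['ft_force'],1),'g',round(o['grip_width'],3),'q',np.round(o['joint_pos'],2))
E
python3 - <<'E'
from h import *
st()
N=['valve_red','valve_blue','strainer','regulator','dipper','scoop','rack','unit','drawer_in','unit_drawer0_handle','canister','nozzle_top','mug','tin','tape','drill','torch','level','screwdriver','dipper_hook','scoop_hook']
for c in ['top','scene']:
    p=viewer.camera(c); save(p,c+'0'); print(c,p['cam_to_world'][:3,3].round(2)); find(p,N)
E
```

```text
t 0.0 pos [ 0.2205 -0.5844  0.2305] x [-0.001  0.001 -1.   ] z [ 0.353 -0.936 -0.001] F [-0.6 -0.3  0.1] g 1.0 q [ 1.19  0.33 -0.06  1.46  0.02  1.35 -0.09]
top [ 0.46 -0.13  1.31]
valve_red call 0.62 [ 0.478 -0.412  0.152]
valve_blue call 0.69 [ 0.434 -0.134  0.003]
valve_blue call 0.66 [ 0.478 -0.414  0.15 ]
strainer call 0.8 [ 0.455 -0.252  0.002]
strainer call 0.55 [ 0.541 -0.116  0.004]
dipper call 0.75 [ 0.418 -0.395 -0.001]
scoop call 0.55 [ 0.457  0.047 -0.001]
unit call 0.9 [0.691 0.275 0.007]
drawer_in call 0.92 [0.559 0.266 0.023]
drawer_in call 0.42 [ 0.419 -0.396  0.001]
unit_drawer0_handle call 0.97 [0.391 0.265 0.081]
unit_drawer0_handle call 0.21 [ 0.791 -0.212 -0.001]
canister call 0.91 [0.645 0.268 0.117]
nozzle_top call 0.65 [0.642 0.268 0.248]
mug call 0.95 [ 0.777 -0.028 -0.001]
tin call 0.7 [ 0.477 -0.417  0.15 ]
tin call 0.57 [ 0.692  0.058 -0.002]
tape call 0.85 [ 0.556 -0.339  0.004]
tape call 0.55 [ 0.691  0.054 -0.001]
drill call 0.81 [ 0.637 -0.479 -0.003]
torch call 0.73 [ 0.384 -0.004 -0.001]
level call 0.67 [ 0.792 -0.212  0.   ]
screwdriver call 0.78 [
[... 576 characters left out ...]
9 [ 0.539 -0.121  0.001]
scoop call 0.56 [0.456 0.05  0.002]
scoop call 0.26 [0.645 0.269 0.116]
rack call 0.23 [ 0.77  -0.023  0.002]
unit call 0.87 [ 0.69   0.276 -0.   ]
drawer_in call 0.64 [0.554 0.274 0.024]
unit_drawer0_handle call 0.81 [0.385 0.265 0.082]
canister call 0.72 [0.645 0.268 0.117]
nozzle_top call 0.63 [ 0.692  0.061 -0.005]
nozzle_top call 0.42 [0.649 0.265 0.252]
mug call 0.59 [ 0.778 -0.026  0.003]
tin call 0.64 [ 0.69   0.062 -0.003]
tape call 0.68 [ 0.557 -0.339 -0.001]
tape call 0.25 [ 0.789 -0.21   0.001]
drill call 0.78 [ 0.635 -0.478 -0.002]
level call 0.68 [ 0.793 -0.213  0.   ]
screwdriver call 0.63 [ 0.362 -0.536  0.001]
scoop_hook call 0.74 [0.518 0.042 0.151]
```

View pics/top0.png

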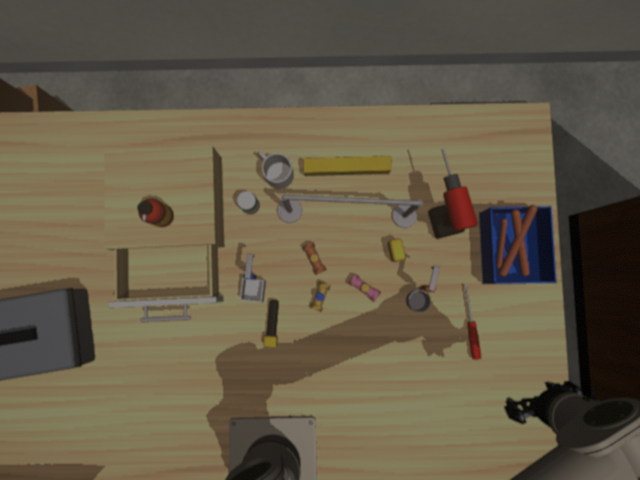

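View pics/scene0.png

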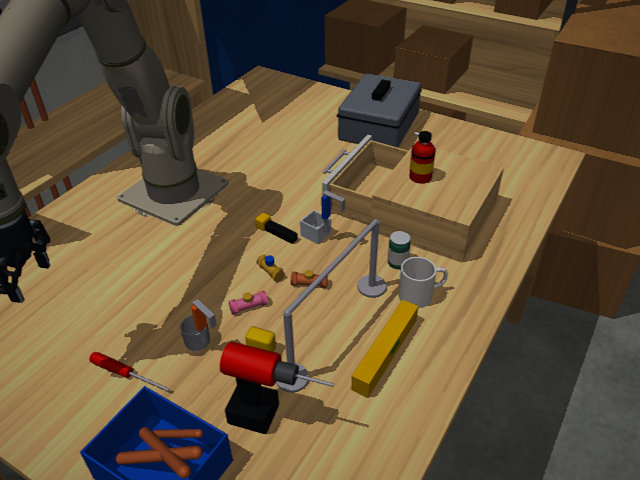

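Seen: the valve_blue at px (320,295), the copper strainer at (314,257) and the pink look-alike at (364,288). The dipper is at (418,298), the scoop at (252,285), and the rail runs from (283,197) to (420,204). There is no red valve and no regulator. I'll measure the rail and head for the strainer.

```bash
python3 - <<'E'
from h import *
p=viewer.camera('top')
for u,v,z in [(289,211,.003),(404,217,.003),(283,197,.205),(420,204,.205)]: print(ray(p,u,v,z).round(3))
for c in ['rack']:
    for f in (mark_of,spot_in): find(p,[c],f,3,.05)
q=cv2.resize(p['frame'][230:320,270:400],None,fx=6,fy=6,interpolation=cv2.INTER_CUBIC)
q=np.clip(q.astype(int)*1.6,0,255).astype(np.uint8)
save({'frame':q},'crop1')
E
python3 -m crank '[[0,[1,3.5,0],[0,0,0]],[0,[2,3.5,0],[0,0,0.04]],[0,[2,3.5,0],[0,0,0.04]],[0,[2.2,3.5,0],[0,0,0]],[0,[2.2,3.5,0],[0,0,0]],[0,[2.2,3.5,0],[0,0,0]],[0,[2.2,3.5,0],[0,0,0]],[0,[2.2,3.5,0],[0,0,0]],[0,[2.2,3.5,0],[0,0,0]],[0,[2.2,3.5,0],[0,0,0]],[0,[2.2,3.5,0],[0,0,0]]]' 60
```

```text
[ 0.671 -0.052  0.003]
[ 0.649 -0.373  0.003]
[ 0.673 -0.051  0.205]
[ 0.651 -0.375  0.205]
rack call 0.73 [ 0.66  -0.221  0.089]
rack call 0.27 [ 0.539 -0.119  0.03 ]
clock: 3.27
position: [0.4473, -0.1979, 0.2317]
ee_rot: [0.379, 0.597, -0.379, 0.598]
ft_force: [1.2, -0.8, -0.9]
grip_width: 0.998
```

View pics/crop1.png

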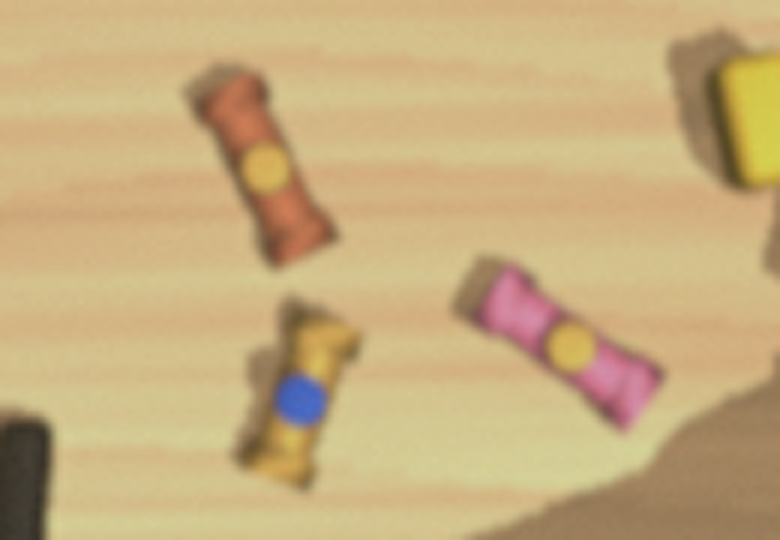

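Crop: the strainer is centred at crop px (268,168) with axis yaw about +22°, and the valve_blue at (302,400) with yaw about -20°. The rail centre comes out near (0.661,-0.212) with yaw about -4°. Next I go above the strainer.

```bash
python3 -m crank '[[0,[3,2.6,-1],[0,0,-0.02]],[0,[3.2,2.7,-1],[0,0,-0.03]],[0,[3.2,2.7,-1],[0,0,0]],[0,[0,0,-3],[0,0,0]],[0,[0,0,0],[0,0,0]],[0,[0,0,0],[0,0,0]]]'
python3 - <<'E'
from h import *
st()
p=viewer.camera('wrist'); save(p,'w1'); find(p,['strainer','valve_blue']); find(p,['strainer','valve_blue'],spot_in)
print(px(p,[.541,-.118,.038]),p['cam_to_world'].round(2))
E
```

```text
clock: 3.77
position: [0.5377, -0.1214, 0.171]
ee_rot: [0.393, 0.589, -0.394, 0.587]
ft_force: [0.1, -0.5, -0.3]
grip_width: 1.005
t 3.77 pos [ 0.5377 -0.1214  0.171 ] x [-0.003  0.001 -1.   ] z [ 0.381 -0.924 -0.002] F [ 0.1 -0.5 -0.3] g 1.005 q [ 0.58  0.26 -0.51  1.71  0.13  1.21 -1.14]
strainer call 0.77 [ 0.457 -0.255 -0.   ]
strainer call 0.62 [ 0.538 -0.116  0.002]
valve_blue call 0.92 [ 0.432 -0.129 -0.001]
strainer call 0.74 [ 0.543 -0.114  0.027]
strainer call 0.67 [ 0.467 -0.242  0.027]
valve_blue call 0.76 [ 0.441 -0.128  0.028]
[314.3271906  216.69461623] [[ 0.38  0.88  0.29  0.61]
 [-0.92  0.36  0.12 -0.09]
 [-0.   -0.31  0.95  0.31]
 [ 0.    0.    0.    1.  ]]
```

View pics/w1.png

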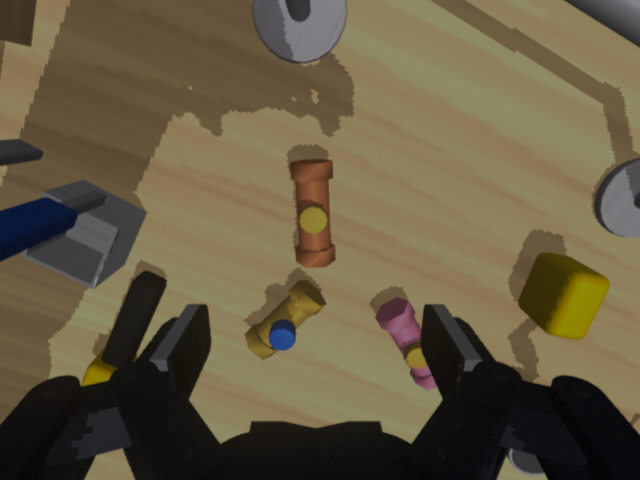

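The picture shows the strainer's plug at (314,220), within 3 px of the prediction, and its axis is square to the jaws. Descend and grip.

```bash
python3 -m crank '[[0,[0.2,0.2,-4],[0,0,0]],[0,[0,0,-4],[0,0,0]],[0,[0,0,-3.5],[0,0,0]],[0,[0,0,-2.5],[0,0,0]],[0,[0,0,-1.6],[0,0,0]],[0,[0,0,-0.7],[0,0,0]],[1,[0,0,0],[0,0,0]],[1,[0,0,0],[0,0,0]],[1,[0,0,0],[0,0,0]],[1,[0,0,0],[0,0,0]],[1,[0,0,0],[0,0,0]],[1,[0,0,0],[0,0,0]]]' 60; python3 -c "
from h import *
st()"
```

```text
clock: 5.02
position: [0.5416, -0.1198, 0.0105]
ee_rot: [0.394, 0.587, -0.393, 0.588]
ft_force: [-2.8, 0.4, 8.8]
grip_width: 0.294
t 5.02 pos [ 0.5416 -0.1198  0.0105] x [ 0.002 -0.001 -1.   ] z [ 0.381 -0.925  0.002] F [-2.8  0.4  8.8] g 0.294 q [ 0.53  0.45 -0.47  1.84  0.26  0.9  -1.24]
```

```bash
python3 -m crank '[[1,[0,0,0],[0,0,0]],[1,[0,0,0],[0,0,0]],[1,[0,0,0.5],[0,0,0]],[1,[0,0,1],[0,0,0]],[1,[0,0,2],[0,0,0]],[1,[0,0,2],[0,0,0]],[1,[0,0,0],[0,0,0]]]'; python3 - <<'E'
from h import *
st()
p=viewer.camera('wrist'); save(p,'w2'); find(p,['strainer','valve_blue']);
E
```

```text
clock: 5.6
position: [0.5429, -0.1197, 0.0685]
ee_rot: [0.394, 0.586, -0.393, 0.59]
ft_force: [0.9, -0.0, -1.2]
grip_width: 0.291
t 5.6 pos [ 0.5429 -0.1197  0.0685] x [ 0.006 -0.001 -1.   ] z [ 0.381 -0.925  0.004] F [ 0.9 -0.  -1.2] g 0.291 q [ 0.55  0.37 -0.5   1.81  0.21  1.01 -1.2 ]
strainer call 0.7 [ 0.538 -0.119  0.058]
valve_blue call 0.97 [ 0.428 -0.132 -0.004]
```

View pics/w2.png

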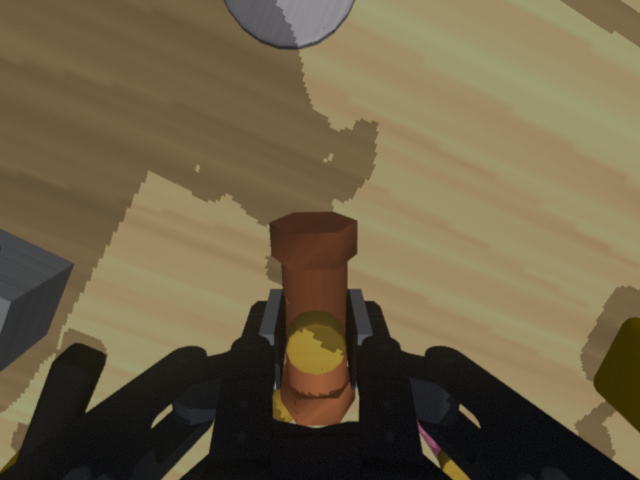

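The strainer is held across its middle, square in the pads at (315,345). Carry it high over the scoop to the drawer.

```bash
python3 -m crank '[[1,[0,0,4],[0,0,0]],[1,[0,0,4],[0,0,0]],[1,[0,0.5,4],[0,0,0]],[1,[0,3,1.5],[0,0,0]],[1,[-0.4,4,0],[0,0,-0.02]],[1,[-0.4,4,0],[0,0,-0.03]],[1,[-0.5,4,0],[0,0,-0.03]],[1,[-0.5,4,0],[0,0,-0.03]],[1,[-0.5,4,0],[0,0,-0.03]],[1,[-0.5,4,0],[0,0,-0.03]],[1,[-0.5,4,0],[0,0,-0.03]],[1,[-0.5,4,0],[0,0,0]]]'; python3 -m crank '[[1,[0,4,0],[0,0,0]],[1,[0,4,0],[0,0,0]],[1,[0,1,0],[0,0,0]],[1,[0,0,0],[0,0,0]],[1,[0,0,0],[0,0,0]]]'; python3 - <<'E'
from h import *
st()
p=viewer.camera('top'); save(p,'t2'); find(p,['strainer','drawer_in','unit_drawer0_handle','nozzle_top','valve_blue','unit'])
E
```

```text
clock: 6.75
position: [0.5016, 0.2369, 0.198]
ee_rot: [0.45, 0.545, -0.451, 0.545]
ft_force: [0.7, -0.7, -1.6]
grip_width: 0.29
clock: 7.17
position: [0.5019, 0.3257, 0.1977]
ee_rot: [0.449, 0.546, -0.45, 0.545]
ft_force: [0.5, -1.4, -1.0]
grip_width: 0.29
t 7.17 pos [0.5019 0.3257 0.1977] x [-0.002 -0.001 -1.   ] z [ 0.191 -0.982  0.001] F [ 0.5 -1.4 -1. ] g 0.29 q [-0.07  0.39 -0.74  1.55  0.27  1.31 -2.22]
strainer call 0.77 [ 0.457 -0.25   0.002]
strainer call 0.68 [0.501 0.326 0.189]
drawer_in call 0.77 [0.557 0.267 0.02 ]
unit_drawer0_handle call 0.63 [0.387 0.263 0.082]
nozzle_top call 0.56 [0.644 0.267 0.252]
unit call 0.66 [0.692 0.276 0.002]
```

```bash
python3 -m crank '[[1,[0.3,-0.6,-4],[0,0,0]],[1,[0,-0.6,-4],[0,0,0]],[1,[0,0,-3.5],[0,0,0]],[1,[0,0,-2.5],[0,0,0]],[1,[0,0,-1.4],[0,0,0]],[1,[0,0,-0.6],[0,0,0]],[1,[0,0,0],[0,0,0]],[0.6,[0,0,0],[0,0,0]],[0.5,[0,0,0],[0,0,0]],[0.5,[0,0,0],[0,0,0]],[0.5,[0,0,0],[0,0,0]],[0.5,[0,0,0.3],[0,0,0]]]'; python3 -m crank '[[0.5,[0,0,2],[0,0,0]],[0.5,[0,0,4],[0,0,0]],[0.5,[0,0,4],[0,0,0]],[0.3,[0,0,4],[0,0,0]],[0,[0,-1,2],[0,0,0]],[0,[0,-4,0],[0,0,0]],[0,[0,-4,0],[0,0,0]],[0,[0,-4,0],[0,0,0]],[0,[0,-4,0],[0,0,0]],[0,[0,-4,0],[0,0,0]],[0,[0,-4,0],[0,0,0]],[0,[0,0,0],[0,0,0]]]'; python3 - <<'E'
from h import *
st()
p=viewer.camera('top'); find(p,['strainer','valve_blue']); 
q=cv2.resize(p['frame'][220:330,100:400],None,fx=2.6,fy=2.6,interpolation=cv2.INTER_CUBIC)
save({'frame':np.clip(q.astype(int)*1.6,0,255).astype(np.uint8)},'crop2')
E
```

```text
clock: 8.52
position: [0.5058, 0.3135, 0.0424]
ee_rot: [0.45, 0.545, -0.45, 0.545]
ft_force: [-0.8, 0.0, -1.2]
grip_width: 0.502
clock: 9.52
position: [0.506, 0.0546, 0.2023]
ee_rot: [0.452, 0.542, -0.454, 0.544]
ft_force: [0.3, -0.6, -1.2]
grip_width: 1.0
t 9.52 pos [0.506  0.0546 0.2023] x [ 0.    -0.004 -1.   ] z [ 0.18  -0.984  0.004] F [ 0.3 -0.6 -1.2] g 1.0 q [ 0.39  0.15 -0.64  1.78  0.1   1.25 -1.66]
strainer call 0.95 [0.507 0.314 0.024]
strainer call 0.91 [ 0.457 -0.252  0.002]
valve_blue call 0.67 [ 0.437 -0.133  0.001]
```

View pics/crop2.png

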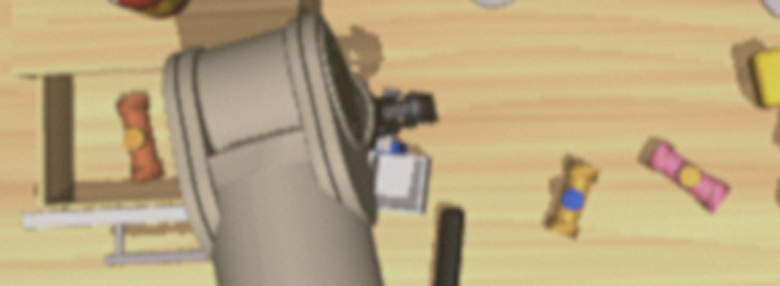

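Crop: the strainer lies in the drawer at crop px (138,138), and the valve_blue is unmoved. Go to the valve.

```bash
python3 -m crank '[[0,[-1,-3,0],[0,0,-0.1]],[0,[-1.2,-3,0],[0,0,-0.1]],[0,[-1.2,-3,0],[0,0,-0.1]],[0,[-1.2,-3,0],[0,0,-0.1]],[0,[-1.2,-3,-2],[0,0,-0.1]],[0,[-1.2,-3.4,-3],[0,0,-0.03]],[0,[0,0,0],[0,0,0]],[0,[0,0,0],[0,0,0]]]'; python3 - <<'E'
from h import *
st()
p=viewer.camera('wrist'); save(p,'w3'); find(p,['valve_blue']); print(px(p,[.434,-.131,.048]))
f=p['frame'].astype(int); m=(f[...,2]>f[...,0]+50)&(f[...,2]>f[...,1]+40); n,l,s,c=cv2.connectedComponentsWithStats(m.astype(np.uint8))
for i in range(1,n):
    if s[i,4]>60: print(s[i],c[i].round(1),ray(p,*c[i],.048).round(4))
E
```

```text
clock: 10.33
position: [0.4361, -0.1164, 0.1544]
ee_rot: [-0.577, -0.409, 0.578, -0.408]
ft_force: [1.5, 0.5, 0.8]
grip_width: 1.002
t 10.33 pos [ 0.4361 -0.1164  0.1544] x [-0.002  0.001 -1.   ] z [-0.333 -0.943 -0.   ] F [1.5 0.5 0.8] g 1.002 q [ 0.61  0.04 -0.46  1.98  0.02  1.13 -1.76]
valve_blue call 0.63 [ 0.431 -0.134 -0.001]
[336.63938864 227.76771946]
[323 212  31  30 686] [338.1 226.6] [ 0.4345 -0.1322  0.048 ]
```

View pics/w3.png

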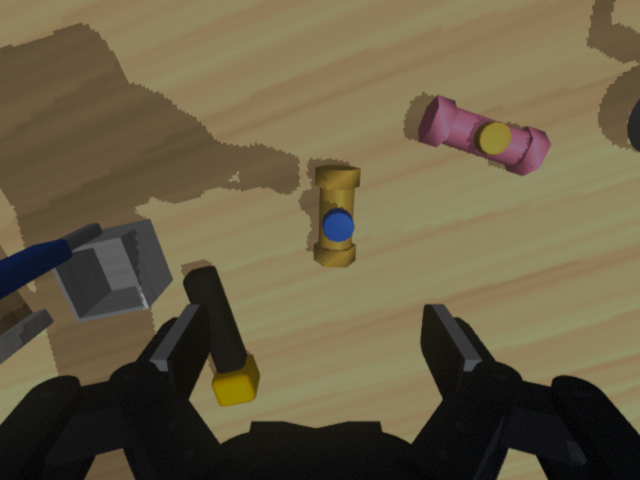

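The valve is upright in the view, its blue cap at (338,227), aligned with the jaws and about 1.6 cm to the -y side. Grasp it.

```bash
python3 -m crank '[[0,[-0.15,-1.6,0],[0,0,0]],[0,[0,0,-4],[0,0,0]],[0,[0,0,-4],[0,0,0]],[0,[0,0,-3.5],[0,0,0]],[0,[0,0,-2],[0,0,0]],[0,[0,0,-1.0],[0,0,0]],[1,[0,0,0],[0,0,0]],[1,[0,0,0],[0,0,0]],[1,[0,0,0],[0,0,0]],[1,[0,0,0],[0,0,0]],[1,[0,0,0],[0,0,0]],[1,[0,0,0],[0,0,0]]]' 60;  python3 -m crank '[[1,[0,0,0],[0,0,0]],[1,[0,0,0],[0,0,0]],[1,[0,0,0.5],[0,0,0]],[1,[0,0,1.5],[0,0,0]],[1,[0,0,4],[0,0,0]],[1,[0,0,4],[0,0,0]],[1,[0,0,4],[0,0,0]],[1,[0,0,4],[0,0,0]],[1,[0,0,1],[0,0,0]],[1,[0,0,0],[0,0,0]]]'; python3 - <<'E'
from h import *
st()
p=viewer.camera('wrist'); find(p,['valve_blue'])
p=viewer.camera('scene'); find(p,['valve_blue'])
E
```

```text
clock: 11.43
position: [0.4366, -0.133, 0.0119]
ee_rot: [0.578, 0.408, -0.577, 0.409]
ft_force: [-1.4, 0.8, 9.2]
grip_width: 0.283
clock: 12.27
position: [0.4372, -0.1331, 0.2043]
ee_rot: [0.578, 0.406, -0.576, 0.411]
ft_force: [-0.2, -0.8, -2.1]
grip_width: 0.289
t 12.27 pos [ 0.4372 -0.1331  0.2043] x [ 0.006 -0.003 -1.   ] z [-0.333 -0.943  0.001] F [-0.2 -0.8 -2.1] g 0.289 q [ 0.64 -0.   -0.44  1.91  0.    1.23 -1.71]
valve_blue call 0.81 [ 0.429 -0.126  0.19 ]
valve_blue call 0.61 [ 0.435 -0.132  0.188]
valve_blue call 0.5 [ 0.379 -0.001  0.003]
```

```bash
python3 -m crank '[[1,[0.7,3.5,0],[0,0,0.06]],[1,[0.7,3.5,0],[0,0,0.06]],[1,[0.7,3.5,0],[0,0,0.06]],[1,[0.7,3.5,0],[0,0,0.06]],[1,[0.7,3.5,0],[0,0,0.06]],[1,[0.7,3.5,0],[0,0,0.06]],[1,[0.7,3.5,0],[0,0,0.06]],[1,[0.7,3.5,0],[0,0,0.06]],[1,[0.7,3.5,0],[0,0,0.05]],[1,[0.5,3.3,0],[0,0,0]],[1,[0,0,0],[0,0,0]],[1,[0,0,0],[0,0,0]]]'; python3 -c "
from h import *
st()"
```

```text
clock: 13.47
position: [0.5021, 0.2175, 0.1984]
ee_rot: [0.448, 0.547, -0.45, 0.545]
ft_force: [-0.4, -0.6, -1.5]
grip_width: 0.29
t 13.47 pos [0.5021 0.2175 0.1984] x [-0.004  0.001 -1.   ] z [ 0.194 -0.981 -0.001] F [-0.4 -0.6 -1.5] g 0.29 q [ 0.17  0.27 -0.77  1.68  0.19  1.27 -2.01]
```

```bash
python3 -m crank '[[1,[0.3,-0.3,-4],[0,0,0]],[1,[0,0,-4],[0,0,0]],[1,[0,0,-3.5],[0,0,0]],[1,[0,0,-2.5],[0,0,0]],[1,[0,0,-1.5],[0,0,0]],[1,[0,0,-0.6],[0,0,0]],[1,[0,0,0],[0,0,0]],[0.6,[0,0,0],[0,0,0]],[0.5,[0,0,0],[0,0,0]],[0.5,[0,0,0],[0,0,0]],[0.5,[0,0,0],[0,0,0]],[0.5,[0,0,0.3],[0,0,0]]]'; python3 -m crank '[[0.5,[0,0,2],[0,0,0]],[0.5,[0,0,4],[0,0,0]],[0.5,[0,0,4],[0,0,0]],[1,[0,0,4],[0,0,0]],[1,[0,0,4],[0,0,0]],[1,[0,0,4],[0,0,0]],[1,[0,0,4],[0,0,0]],[1,[3,1,0],[0,0,0]],[1,[3,1,0],[0,0,0]],[1,[3,1,0],[0,0,0]],[1,[3,1,0],[0,0,0]],[1,[0,0,0],[0,0,0]]]'; python3 - <<'E'
from h import *
st()
for c in ('scene','top','wrist'):
    p=viewer.camera(c); print(c);find(p,['nozzle_top','canister','valve_blue','strainer','unit'])
    if c!='top': save(p,c+'4')
E
```

```text
clock: 14.47
position: [0.5066, 0.2122, 0.0427]
ee_rot: [0.45, 0.545, -0.45, 0.545]
ft_force: [0.8, -0.1, -0.5]
grip_width: 0.496
clock: 15.47
position: [0.6298, 0.2524, 0.2992]
ee_rot: [0.45, 0.546, -0.451, 0.544]
ft_force: [1.0, -0.4, -1.2]
grip_width: -0.002
t 15.47 pos [0.6298 0.2524 0.2992] x [-0.003  0.    -1.   ] z [ 0.188 -0.982 -0.001] F [ 1.  -0.4 -1.2] g -0.002 q [ 0.01  0.53 -0.73  1.15  0.34  1.58 -2.03]
scene
nozzle_top call 0.42 [0.651 0.266 0.252]
canister call 0.86 [0.647 0.266 0.116]
valve_blue call 0.67 [0.506 0.215 0.023]
strainer call 0.77 [ 0.454 -0.255  0.006]
strainer call 0.71 [0.503 0.214 0.024]
unit call 0.65 [0.69  0.278 0.   ]
unit call 0.44 [ 0.417 -0.394 -0.001]
top
nozzle_top call 0.4 [0.647 0.266 0.252]
canister call 0.68 [0.646 0.266 0.116]
valve_blue call 0.62 [0.507 0.21  0.022]
strainer call 0.59 [ 0.453 -0.251  0.002]
unit call 0.91 [0.691 0.273 0.004]
unit call 0.63 [ 0.381 -0.002 -0.002]
wrist
nozzle_top call 0.69 [0.449 0.047 0.   ]
nozzle_top call 0.67 [0.644 0.267 0.254]
canister call 0.92 [0.645 0.265 0.121]
valve_blue call 0.83 [0.501 0.214 0.025]
strainer call 0.7 [ 0.454 -0.258  0.003]
unit call 0.61 [0.69  0.277 0.003]
```

View pics/scene4.png

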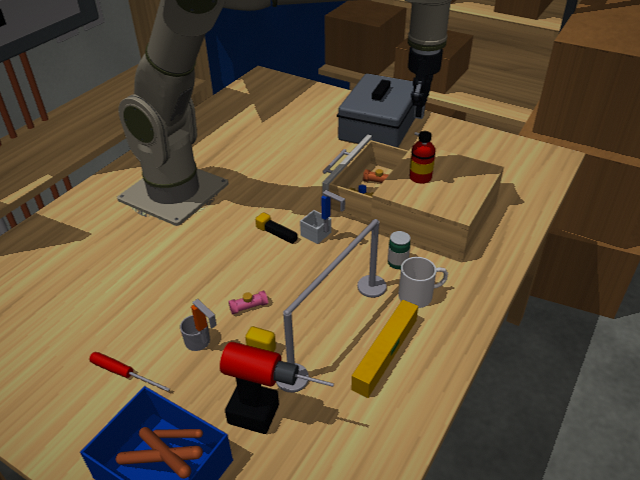

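Both fittings are in the drawer, at (375,175) and (362,188), and only the pink one is left on the table. Now press the cap.

```bash
python3 -m crank '[[1,[1.6,1.5,0],[0,0,0]],[1,[0,0,-2.5],[0,0,0]],[1,[0,0,-1.5],[0,0,0]],[1,[0,0,0],[0,0,0]],[1,[0,0,-0.6],[0,0,0]],[1,[0,0,-0.6],[0,0,0]],[1,[0,0,-0.6],[0,0,0]],[1,[0,0,-0.3],[0,0,0]]]'; python3 -c "
from h import *
st()"
```

```text
clock: 17.03
position: [0.6429, 0.2676, 0.244]
ee_rot: [0.451, 0.545, -0.449, 0.546]
ft_force: [-7.2, -6.2, 25.5]
grip_width: -0.002
t 17.03 pos [0.6429 0.2676 0.244 ] x [ 0.003  0.001 -1.   ] z [ 0.189 -0.982 -0.001] F [-7.2 -6.2 25.5] g -0.002 q [-0.01  0.58 -0.72  1.2   0.37  1.49 -2.05]
```

```bash
python3 -m crank '[[1,[0,0,1],[0,0,0]],[1,[0,0,3],[0,0,0]],[1,[0,0,3],[0,0,0]],[1,[-4,0,0],[0,0,0]],[1,[-4,0,0],[0,0,0]],[1,[-4,0,0],[0,0,0]],[1,[-4,0,0],[0,0,0]],[1,[-4,0,0],[0,0,0]],[1,[-4,0,0],[0,0,0]],[1,[-4,0,0],[0,0,0]],[1,[-1.5,0,0],[0,0,0]],[1,[0,0,-1],[0,0,0]]]'; python3 - <<'E'
from h import *
st()
p=viewer.camera('scene'); find(p,['nozzle_top','unit_drawer0_handle','valve_blue','strainer']); p=viewer.camera('top');find(p,['unit_drawer0_handle','nozzle_top'])
E
```

```text
clock: 18.03
position: [0.345, 0.2687, 0.3036]
ee_rot: [0.45, 0.544, -0.448, 0.548]
ft_force: [0.4, 1.2, 0.5]
grip_width: 0.004
t 18.03 pos [0.345  0.2687 0.3036] x [ 0.006 -0.001 -1.   ] z [ 0.193 -0.981  0.002] F [0.4 1.2 0.5] g 0.004 q [ 0.19 -0.12 -0.86  1.77 -0.08  1.45 -2.04]
nozzle_top call 0.7 [0.652 0.262 0.253]
unit_drawer0_handle call 0.73 [0.387 0.266 0.077]
valve_blue call 0.67 [0.507 0.216 0.025]
valve_blue call 0.46 [ 0.481 -0.408  0.151]
strainer call 0.74 [ 0.456 -0.254  0.003]
strainer call 0.69 [ 0.633 -0.48  -0.003]
unit_drawer0_handle call 0.87 [0.391 0.263 0.082]
nozzle_top call 0.69 [0.518 0.033 0.151]
nozzle_top call 0.61 [0.643 0.268 0.252]
```

```bash
python3 -m crank '[[1,[0,0,-4],[0,0,0]],[1,[0,0,-4],[0,0,0]],[1,[0,0,-4],[0,0,0]],[1,[0,0,-4],[0,0,0]],[1,[0,0,-4],[0,0,0]],[1,[0,0,-3.5],[0,0,0]],[1,[0,0,0],[0,0,0]]]'; python3 -m crank '[[1,[1,0,0],[0,0,0]],[1,[1,0,0],[0,0,0]],[1,[1,0,0],[0,0,0]],[1,[1,0,0],[0,0,0]],[1,[1,0,0],[0,0,0]],[1,[1,0,0],[0,0,0]],[1,[1,0,0],[0,0,0]],[1,[1,0,0],[0,0,0]],[1,[1,0,0],[0,0,0]],[1,[1,0,0],[0,0,0]],[1,[1,0,0],[0,0,0]],[1,[1,0,0],[0,0,0]]]';python3 -m crank '[[1,[1,0,0],[0,0,0]],[1,[0.8,0,0],[0,0,0]],[1,[0.7,0,0],[0,0,0]]]'
```

```text
clock: 19.02
position: [0.3441, 0.2651, 0.0607]
ee_rot: [0.447, 0.547, -0.453, 0.543]
ft_force: [-0.4, -2.2, -1.0]
grip_width: 0.001
clock: 20.02
position: [0.4683, 0.2673, 0.0662]
ee_rot: [0.45, 0.545, -0.45, 0.545]
ft_force: [-1.9, 0.5, 0.2]
grip_width: -0.001
clock: 20.27
position: [0.4934, 0.2672, 0.0662]
ee_rot: [0.45, 0.545, -0.45, 0.545]
ft_force: [-2.3, 1.1, -0.8]
grip_width: -0.002
```

```bash
python3 -m crank '[[1,[0.5,0,0],[0,0,0]],[1,[0.4,0,0],[0,0,0]],[1,[0.3,0,0],[0,0,0]]]'; python3 - <<'E'
from h import *
p=viewer.camera('scene'); save(p,'s5'); find(p,['unit_drawer0_handle','drawer_in']); p=viewer.camera('top');find(p,['unit_drawer0_handle'])
E
```

```text
clock: 20.52
position: [0.5033, 0.2673, 0.066]
ee_rot: [0.449, 0.546, -0.451, 0.545]
ft_force: [-15.2, -1.6, 7.1]
grip_width: 0.001
unit_drawer0_handle call 0.89 [0.521 0.272 0.081]
unit_drawer0_handle call 0.42 [ 0.79  -0.214  0.001]
unit_drawer0_handle call 0.83 [0.52 0.27 0.08]
```

```bash
python3 -m crank '[[1,[0.2,0,0],[0,0,0]],[1,[0.2,0,0],[0,0,0]],[1,[0,0,0],[0,0,0]]]'; python3 -m crank '[[1,[-1,0,0],[0,0,0]],[1,[-3,0,0],[0,0,0]],[1,[-4,0,0],[0,0,0]],[1,[0,0,4],[0,0,0]],[1,[0,0,4],[0,0,0]],[0.5,[0,0,4],[0,0,0]],[0,[0,-1,4],[0,0,0]],[0,[0,-4,2],[0,0,0]],[0,[0,-4,0],[0,0,0]],[0,[0,-4,0],[0,0,0]],[0,[0,-4,0],[0,0,0]],[0,[0,0,0],[0,0,0]]]'; python3 - <<'E'
from h import *
st()
p=viewer.camera('scene'); find(p,['unit_drawer0_handle'])
p=viewer.camera('top');save(p,'t6');find(p,['unit_drawer0_handle','scoop','dipper'])
for f in (mark_of,spot_in):find(p,['scoop_hook','dipper_hook'],f)
p=viewer.camera('wrist');save(p,'w6');find(p,['scoop','scoop_hook'])
E
```

```text
clock: 21.02
position: [0.5034, 0.2673, 0.0656]
ee_rot: [0.446, 0.547, -0.452, 0.544]
ft_force: [-23.1, -5.5, 12.8]
grip_width: -0.003
clock: 22.02
position: [0.4288, 0.092, 0.2451]
ee_rot: [0.452, 0.542, -0.453, 0.544]
ft_force: [-0.3, -0.4, 0.1]
grip_width: 0.976
t 22.02 pos [0.4288 0.092  0.2451] x [ 0.001 -0.003 -1.   ] z [ 0.18  -0.984  0.004] F [-0.3 -0.4  0.1] g 0.976 q [ 0.45 -0.07 -0.72  1.87 -0.04  1.33 -1.65]
unit_drawer0_handle call 0.98 [0.521 0.272 0.079]
unit_drawer0_handle call 0.84 [0.521 0.265 0.08 ]
unit_drawer0_handle call 0.68 [ 0.638 -0.48   0.002]
scoop call 0.93 [ 0.456  0.044 -0.   ]
dipper call 0.65 [ 0.417 -0.394 -0.   ]
scoop_hook call 0.73 [0.514 0.034 0.152]
scoop_hook call 0.52 [ 0.793 -0.215 -0.004]
dipper_hook call 0.95 [ 0.478 -0.416  0.149]
scoop_hook call 0.67 [0.464 0.036 0.011]
scoop call 0.97 [0.45  0.049 0.004]
scoop_hook call 0.9 [0.517 0.041 0.148]
```

View pics/w6.png

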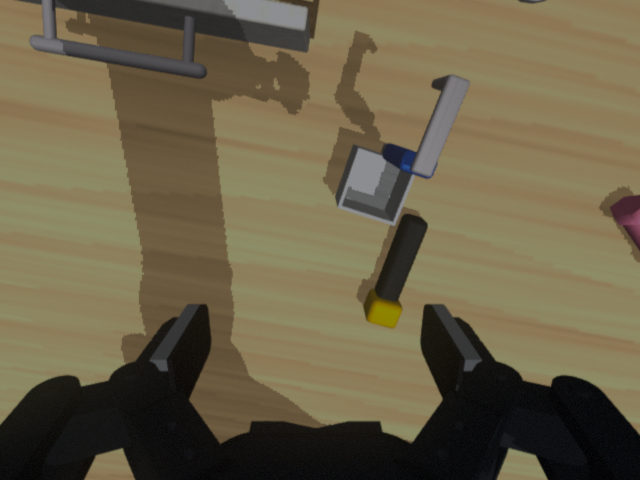

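The drawer is shut, its handle at (120,55). The scoop's hook slab runs from (425,170) near to (458,78) far. I'll compute its pose from the slab's edges.

```bash
python3 - <<'E'
from h import *
p=viewer.camera('wrist')
a=[ray(p,*c,.156) for c in [(413,168),(438,175),(445,76),(468,81)]]
print(np.round(a,4)); n=(a[0]+a[1])/2; f=(a[2]+a[3])/2; d=(f-n)[:2]; print('near',n,'far',f,'len',np.linalg.norm(d),'yaw',np.degrees(np.arctan2(d[1],d[0])), 'w',np.linalg.norm(a[0]-a[1]))
q=cv2.resize(p['frame'][60:240,320:500],None,fx=3.3,fy=3.3,interpolation=cv2.INTER_CUBIC); save({'frame':np.clip(q.astype(int)*1.5,0,255).astype(np.uint8)},'crop6')
E
```

```text
[[0.4872 0.0501 0.156 ]
 [0.486  0.0334 0.156 ]
 [0.5421 0.0463 0.156 ]
 [0.5421 0.0323 0.156 ]]
near [0.48659244 0.04177889 0.156     ] far [0.54211903 0.03932027 0.156     ] len 0.0555809918540441 yaw -2.5353076629754985 w 0.016723554234989085
```

View pics/crop6.png

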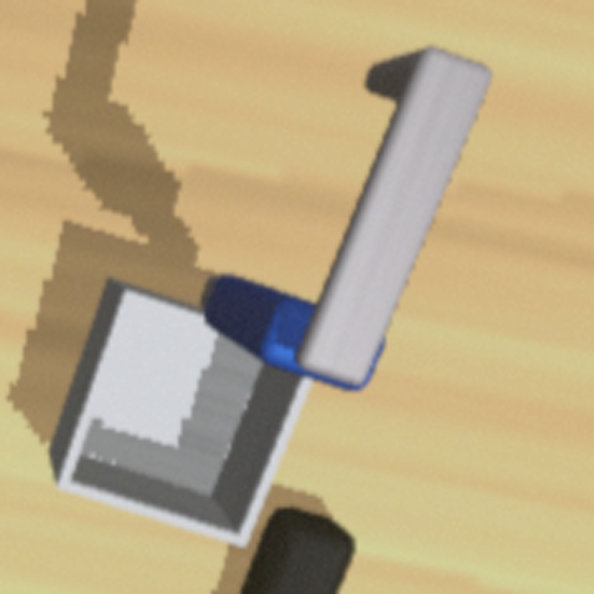

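The crop puts the slab from px (420,173) to (460,78), so yaw is about -8.7° and the grip centre about (0.488,0.044). That agrees with the network's hook point. Move over and grip the handle.

```bash
python3 -m crank '[[0,[2,-1.6,0],[0,0,-0.11]],[0,[2,-1.6,0],[0,0,-0.11]],[0,[1.9,-1.6,0],[0,0,-0.11]],[0,[0,0,0],[0,0,0]],[0,[0,0,-3],[0,0,0]],[0,[0,0,0],[0,0,0]]]' 80; python3 - <<'E'
from h import *
st()
p=viewer.camera('wrist'); find(p,['scoop_hook','scoop'])
g=p['frame']; save({'frame':np.clip(g.astype(int)*1.5,0,255).astype(np.uint8)},'w7')
for P in ([.488,.044,.156],[.5415,.0365,.156]): print(px(p,P))
E
```

```text
clock: 23.22
position: [0.4856, 0.0516, 0.2111]
ee_rot: [-0.532, -0.465, 0.535, -0.463]
ft_force: [-1.8, -0.4, -1.3]
grip_width: 1.003
t 23.22 pos [0.4856 0.0516 0.2111] x [-0.006  0.    -1.   ] z [-0.138 -0.99   0.   ] F [-1.8 -0.4 -1.3] g 1.003 q [ 0.47  0.1  -0.7   1.8   0.06  1.27 -1.96]
scoop_hook call 0.55 [0.522 0.04  0.148]
scoop call 0.68 [0.45  0.048 0.004]
[328.98788821 252.95560448]
[330.29721538 158.05005304]
```

View pics/w7.png

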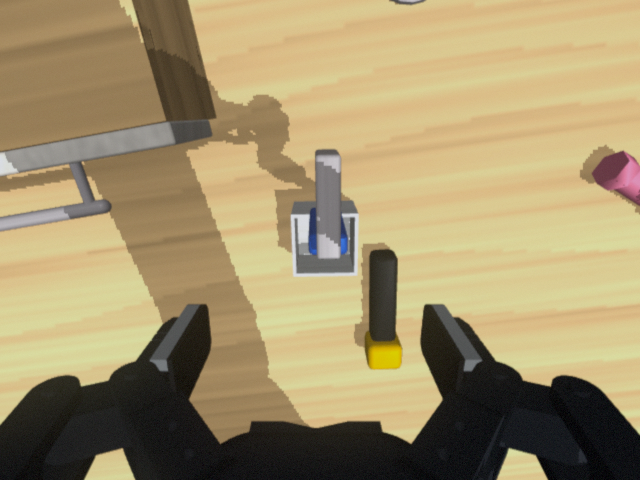

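The slab is vertical in the view, from (328,257) to (327,151), centred between the jaws after a small shift. Descend and grip.

```bash
python3 -m crank '[[0,[0.45,-0.75,0],[0,0,0]],[0,[0,0,-3.5],[0,0,0]],[0,[0,0,-3.5],[0,0,0]],[0,[0,0,-2.6],[0,0,0]],[0,[0,0,-2],[0,0,0]],[0,[0,0,0],[0,0,0]],[1,[0,0,0],[0,0,0]],[1,[0,0,0],[0,0,0]],[1,[0,0,0],[0,0,0]],[1,[0,0,0],[0,0,0]],[1,[0,0,0],[0,0,0]],[1,[0,0,0],[0,0,0]]]' 80; python3 -m crank '[[1,[0,0,0],[0,0,0]],[1,[0,0,0],[0,0,0]],[1,[0,0,0.5],[0,0,0]],[1,[0,0,1],[0,0,0]],[1,[0,0,2],[0,0,0]],[1,[0,0,3],[0,0,0]],[1,[0,0,4],[0,0,0]],[1,[0,0,1],[0,0,0]],[1,[0,0,0],[0,0,0]]]'; python3 - <<'E'
from h import *
st(); print(telemetry.get_obs()['torque'])
p=viewer.camera('wrist'); find(p,['scoop_hook','scoop'])
p=viewer.camera('scene'); save(p,'s8'); find(p,['scoop_hook','scoop'])
E
```

```text
clock: 24.37
position: [0.4926, 0.0443, 0.1]
ee_rot: [0.534, 0.463, -0.533, 0.464]
ft_force: [0.4, -1.0, 7.3]
grip_width: 0.272
clock: 25.12
position: [0.4937, 0.045, 0.218]
ee_rot: [0.535, 0.462, -0.532, 0.466]
ft_force: [0.2, -0.7, -1.9]
grip_width: 0.27
t 25.12 pos [0.4937 0.045  0.218 ] x [ 0.006 -0.    -1.   ] z [-0.139 -0.99  -0.   ] F [ 0.2 -0.7 -1.9] g 0.27 q [ 0.48  0.1  -0.69  1.79  0.07  1.27 -1.94]
[-0.00289047 -0.08965244 -0.01944112]
scoop_hook call 0.64 [0.521 0.044 0.265]
scoop_hook call 0.88 [0.517 0.043 0.263]
scoop call 0.73 [0.456 0.052 0.114]
```

```bash
python3 -m crank '[[1,[0.5,-1.5,0],[0,0,0.01]],[1,[0.7,-2,0],[0,0,0.02]],[1,[0.8,-2.5,0.3],[0,0,0.02]],[1,[0.8,-2.5,0.2],[0,0,0.02]],[1,[1.2,-2.5,0],[0,0,0]],[1,[1.5,-2.5,0],[0,0,0]],[1,[1.7,-2.5,0],[0,0,0]],[1,[2,-1.5,0],[0,0,0]],[1,[2,-0.8,0],[0,0,0]],[1,[1.7,-0.2,0],[0,0,0]],[1,[1.3,0,0],[0,0,0]],[1,[0,0,0],[0,0,0]]]'; python3 -m crank '[[1,[0,0,0],[0,0,0]],[1,[0,0,0],[0,0,0]]]'; python3 - <<'E'
from h import *
st()
p=viewer.camera('scene'); save(p,'s9'); find(p,['scoop_hook','scoop','rack'])
q=cv2.resize(p['frame'][120:420,230:530],None,fx=2,fy=2); 
p2=viewer.camera('wrist'); find(p2,['scoop_hook'])
q2=cv2.resize(p2['frame'],None,fx=.62,fy=.62)
for P in ([.666,-.142,.211],[.666,-.142,.205],[.672,-.052,.205],[.65,-.372,.205]): print((px(p2,P)),(px(p,P)))
save(p2,'w9'); save({'frame':q},'s9c')
E
```

```text
clock: 26.42
position: [0.6351, -0.1401, 0.2168]
ee_rot: [-0.517, -0.483, 0.517, -0.482]
ft_force: [0.2, -0.2, -2.4]
grip_width: 0.266
clock: 26.58
position: [0.6332, -0.1402, 0.2182]
ee_rot: [-0.517, -0.483, 0.517, -0.482]
ft_force: [-0.4, 0.4, -1.9]
grip_width: 0.267
t 26.58 pos [ 0.6332 -0.1402  0.2182] x [-0.001  0.    -1.   ] z [-0.069 -0.998 -0.   ] F [-0.4  0.4 -1.9] g 0.267 q [ 0.54  0.45 -0.54  1.39  0.23  1.37 -1.64]
scoop_hook call 0.97 [ 0.659 -0.141  0.268]
scoop call 0.64 [ 0.598 -0.136  0.119]
scoop_hook call 0.81 [ 0.663 -0.141  0.268]
scoop_hook call 0.3 [ 0.774 -0.021  0.003]
[314.95401924 229.62900951] [351.33350976 241.90058039]
[314.97318874 225.63825537] [351.27876695 244.04493546]
[113.50881934 226.01013812] [373.62842759 221.36508993]
[830.35558883 226.11171362] [284.02615828 311.85402679]
```

View pics/s9c.png

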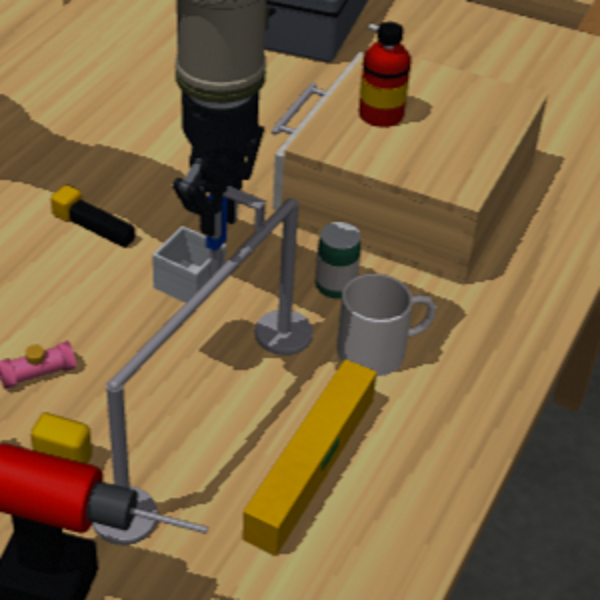

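View pics/w9.png

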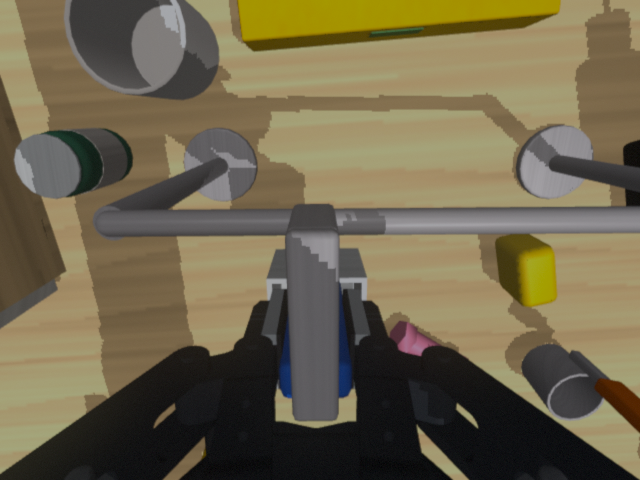

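Scene and wrist views agree: the rail runs at px row 221 under the hook, with the lip (row 205) beyond it and the post well clear. Lower it, slowly at the end.

```bash
python3 -m crank '[[1,[0.1,0,-1],[0,0,0]],[1,[0.1,0,-1.2],[0,0,0]],[1,[0,0,-1.2],[0,0,0]],[1,[0,0,-1],[0,0,0]],[1,[0,0,-0.5],[0,0,0]],[1,[0,0,-0.3],[0,0,0]],[1,[0,0,0],[0,0,0]],[1,[0,0,0],[0,0,0]]]'; python3 -c "
from h import *
st()"; python3 -m crank '[[1,[0,0,-0.1],[0,0,0]],[1,[0,0,-0.1],[0,0,0]],[1,[0,0,-0.1],[0,0,0]],[1,[0,0,-0.1],[0,0,0]],[1,[0,0,0],[0,0,0]]]';  python3 -m crank '[[1,[0,0,-0.1],[0,0,0]],[1,[0,0,-0.1],[0,0,0]],[1,[0,0,0],[0,0,0]]]'
```

```text
clock: 27.55
position: [0.6361, -0.1404, 0.1671]
ee_rot: [0.517, 0.482, -0.517, 0.482]
ft_force: [-0.5, 0.3, -1.2]
grip_width: 0.267
t 27.55 pos [ 0.6361 -0.1404  0.1671] x [ 0. -0. -1.] z [-0.069 -0.998  0.   ] F [-0.5  0.3 -1.2] g 0.267 q [ 0.54  0.48 -0.54  1.44  0.25  1.28 -1.66]
clock: 27.97
position: [0.6359, -0.1405, 0.1628]
ee_rot: [-0.517, -0.482, 0.517, -0.482]
ft_force: [-0.2, 0.1, -2.0]
grip_width: 0.268
clock: 28.22
position: [0.636, -0.1405, 0.161]
ee_rot: [0.517, 0.482, -0.517, 0.483]
ft_force: [-0.9, 0.5, -1.3]
grip_width: 0.264
```

```bash
python3 -m crank '[[1,[0.19,0,-0.25],[-0.004,-0.064,0]],[1,[0.19,0,-0.22],[-0.004,-0.064,0]],[1,[0.19,0,-0.2],[-0.004,-0.064,0]],[1,[0,0,0],[0,0,0]]]';  python3 -m crank '[[1,[0.19,0,-0.2],[-0.004,-0.064,0]],[1,[0.19,0,-0.18],[-0.004,-0.064,0]],[1,[0.19,0,-0.16],[-0.004,-0.064,0]],[1,[0,0,0],[0,0,0]],[1,[0,0,0],[0,0,0]]]'; python3 - <<'E'
from h import *
st(); print(telemetry.get_obs()['torque'])
p=viewer.camera('scene'); find(p,['scoop_hook','scoop']); c=p['frame'][180:300,300:440]
q=cv2.resize(c,None,fx=5,fy=5,interpolation=cv2.INTER_CUBIC); save({'frame':np.clip(q.astype(int)*1.5,0,255).astype(np.uint8)},'s10')
E
```

```text
clock: 28.55
position: [0.6411, -0.1405, 0.1547]
ee_rot: [0.562, 0.43, -0.467, 0.531]
ft_force: [-0.0, 1.9, 0.9]
grip_width: 0.265
clock: 28.97
position: [0.6475, -0.1404, 0.1496]
ee_rot: [0.6, 0.376, -0.415, 0.572]
ft_force: [2.2, 1.1, -0.8]
grip_width: 0.265
t 28.97 pos [ 0.6475 -0.1404  0.1496] x [ 0.374 -0.024 -0.927] z [-0.068 -0.998 -0.002] F [ 2.2  1.1 -0.8] g 0.265 q [ 0.68  0.28 -0.59  1.8   0.19  0.73 -1.62]
[0.06204206 0.13473916 0.08550576]
scoop_hook call 0.85 [ 0.652 -0.138  0.205]
```

View pics/s10.png

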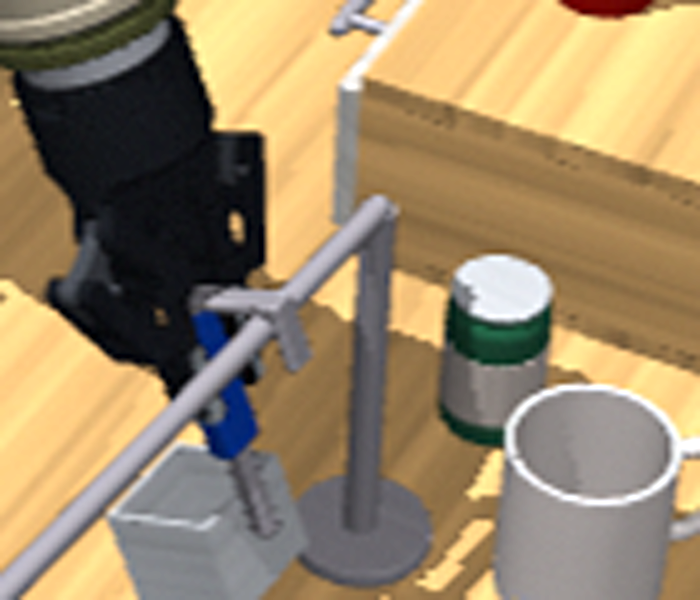

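The slab lies over the rail with the lip on the far side, at crop px (290,330). Release: lower the force first, then open in small steps.

```bash
python3 -m crank '[[1,[0,0,0],[0,0,0]],[1,[0,0,-0.1],[0,0,0]],[1,[0,0,-0.1],[0,0,0]],[0.78,[0,0,0],[0,0,0]],[0.76,[0,0,0],[0,0,0]],[0.74,[0,0,0],[0,0,0]],[0.73,[0,0,0],[0,0,0]],[0.725,[0,0,0],[0,0,0]],[0.72,[0,0,0],[0,0,0]],[0.71,[0,0,0],[0,0,0]],[0.7,[0,0,0],[0,0,0]],[0.69,[0,0,0],[0,0,0]]]' 20; python3 - <<'E'
from h import *
st(); print(telemetry.get_obs()['torque'])
p=viewer.camera('scene'); find(p,['scoop_hook','scoop'])
E
python3 -m crank '[[0.68,[0,0,0],[0,0,0]],[0.67,[0,0,0],[0,0,0]],[0.66,[0,0,0],[0,0,0]],[0.65,[0,0,0],[0,0,0]],[0.63,[0,0,0],[0,0,0]],[0.6,[0,0,0],[0,0,0]],[0.6,[0,0,0],[0,0,0]],[0.6,[0,0,0],[0,0,0]],[0.6,[0,0,0],[0,0,0]],[0.6,[0,0,0],[0,0,0]]]'; python3 - <<'E'
from h import *
st()
for i in range(2):
  p=viewer.camera('scene'); find(p,['scoop_hook','scoop'],minc=.4)
E
```

```text
clock: 30.12
position: [0.6469, -0.1406, 0.1462]
ee_rot: [0.6, 0.376, -0.415, 0.571]
ft_force: [0.4, 0.6, 0.1]
grip_width: 0.308
t 30.12 pos [ 0.6469 -0.1406  0.1462] x [ 0.373 -0.023 -0.927] z [-0.069 -0.998 -0.003] F [0.4 0.6 0.1] g 0.308 q [ 0.68  0.28 -0.58  1.81  0.19  0.72 -1.62]
[0.01790546 0.41909345 0.02361247]
scoop_hook call 0.8 [ 0.655 -0.139  0.2  ]
scoop call 0.83 [ 0.689 -0.138  0.043]
clock: 31.1
position: [0.6473, -0.1405, 0.1469]
ee_rot: [0.6, 0.375, -0.415, 0.572]
ft_force: [0.4, -0.3, 0.8]
grip_width: 0.399
t 31.1 pos [ 0.6473 -0.1405  0.1469] x [ 0.375 -0.023 -0.927] z [-0.069 -0.998 -0.002] F [ 0.4 -0.3  0.8] g 0.399 q [ 0.68  0.28 -0.58  1.81  0.19  0.72 -1.62]
scoop_hook call 0.81 [ 0.654 -0.138  0.204]
scoop call 0.67 [ 0.683 -0.137  0.04 ]
scoop_hook call 0.6 [ 0.65  -0.135  0.201]
scoop call 0.82 [ 0.684 -0.139  0.042]
scoop call 0.71 [ 0.651 -0.138  0.203]
```

The scoop hangs by itself, by the network's points about 30-34° of lean. Retreat along the tool axis, level the tool and go to the dipper.

```bash
python3 -m crank '[[0.5,[0,0,0],[0,0,0]],[0.4,[0,0,0],[0,0,0]],[0.4,[-0.4,0,0.9],[0,0,0]],[0.4,[-0.7,0,1.9],[0,0,0]],[0.4,[-1.1,0,2.8],[0,0,0]],[0.4,[-1.5,0,3.7],[0,0,0]],[0.4,[-1.5,0,1.5],[0,0,0]],[0.2,[-3,0,0],[0.007,0.1,0]],[0,[-3,-1,0],[0.007,0.1,0]],[0,[-2,-3,0],[0.007,0.1,0]],[0,[0,-4,0],[0.006,0.084,0]],[0,[0,-4,0],[0,0,-0.1]]]' 80; python3 -m crank '[[0,[0,-4,0],[0,0,-0.1]],[0,[0,-4,0],[0,0,-0.03]],[0,[0,-4,0],[0,0,0]],[0,[0,0,0],[0,0,0]],[0,[0,0,0],[0,0,0]]]'; python3 - <<'E'
from h import *
st()
p=viewer.camera('scene'); find(p,['scoop_hook','scoop'],minc=.4)
p=viewer.camera('wrist'); find(p,['dipper_hook','dipper'],minc=.3); save(p,'w11')
for P in ([.452,-.406,.156],[.504,-.422,.156]): print(px(p,P))
f=cv2.cvtColor(p['frame'],cv2.COLOR_RGB2HSV)
E
```

```text
clock: 32.4
position: [0.5157, -0.261, 0.2554]
ee_rot: [-0.539, -0.459, 0.54, -0.455]
ft_force: [0.8, -0.3, -0.4]
grip_width: 0.999
clock: 32.82
position: [0.5141, -0.383, 0.2546]
ee_rot: [0.571, 0.42, -0.569, 0.418]
ft_force: [0.4, 0.3, -0.1]
grip_width: 1.003
t 32.82 pos [ 0.5141 -0.383   0.2546] x [ 0.     0.003 -1.   ] z [-0.299 -0.954 -0.003] F [ 0.4  0.3 -0.1] g 1.003 q [ 0.89  0.39 -0.44  1.36  0.16  1.43 -1.41]
scoop_hook call 0.94 [ 0.652 -0.139  0.203]
scoop call 0.92 [ 0.684 -0.138  0.043]
dipper_hook call 0.7 [ 0.48  -0.408  0.151]
dipper call 0.61 [ 0.417 -0.392 -0.001]
[376.75327206 303.33654013]
[380.94656827 233.42294839]
```

Scoop steady. Move over the dipper and take one look.

```bash
python3 -m crank '[[0,[-3,-1.1,0],[0,0,0]],[0,[-3.2,-1.1,-2],[0,0,0]],[0,[0,0,-2],[0,0,0]],[0,[0,0,0],[0,0,0]],[0,[0,0,0],[0,0,0]]]' 80; python3 - <<'E'
from h import *
st()
p=viewer.camera('wrist'); find(p,['dipper_hook','dipper'],minc=.3)
g=p['frame']; save({'frame':np.clip(g.astype(int)*1.5,0,255).astype(np.uint8)},'w12')
for P in ([.452,-.406,.156],[.504,-.422,.156]): print(px(p,P))
E
```

```text
clock: 33.53
position: [0.4534, -0.4015, 0.2149]
ee_rot: [0.57, 0.421, -0.568, 0.419]
ft_force: [0.1, 0.3, 0.1]
grip_width: 1.003
t 33.53 pos [ 0.4534 -0.4015  0.2149] x [ 0.     0.004 -1.   ] z [-0.294 -0.956 -0.004] F [0.1 0.3 0.1] g 1.003 q [ 0.99  0.33 -0.43  1.52  0.14  1.32 -1.32]
dipper_hook call 0.65 [ 0.481 -0.411  0.152]
dipper call 0.89 [ 0.418 -0.392  0.001]
[324.76739874 256.34631622]
[325.60487081 163.2095247 ]
```

View pics/w12.png

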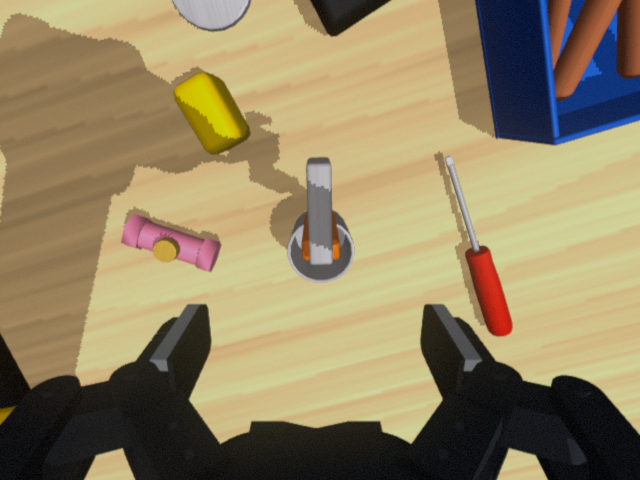

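The dipper's slab runs (320,264) to (319,158), vertical and centred between the jaws. Grip it.

```bash
python3 -m crank '[[0,[0,-0.2,0],[0,0,0]],[0,[0,0,-3.5],[0,0,0]],[0,[0,0,-3.5],[0,0,0]],[0,[0,0,-2.6],[0,0,0]],[0,[0,0,-2.3],[0,0,0]],[0,[0,0,0],[0,0,0]],[1,[0,0,0],[0,0,0]],[1,[0,0,0],[0,0,0]],[1,[0,0,0],[0,0,0]],[1,[0,0,0],[0,0,0]],[1,[0,0,0],[0,0,0]],[1,[0,0,0],[0,0,0]]]' 80; python3 -m crank '[[1,[0,0,0],[0,0,0]],[1,[0,0,0],[0,0,0]],[1,[0,0,0.5],[0,0,0]],[1,[0,0,1],[0,0,0]],[1,[0,0,2],[0,0,0]],[1,[0,0,3],[0,0,0]],[1,[0,0,4],[0,0,0]],[1,[0,0,1.5],[0,0,0]],[1,[0,0,0],[0,0,0]]]'; python3 - <<'E'
from h import *
st()
p=viewer.camera('wrist'); find(p,['dipper_hook','dipper'],minc=.3)
p=viewer.camera('scene'); find(p,['dipper_hook','dipper'],minc=.3)
E
```

```text
clock: 34.68
position: [0.4542, -0.405, 0.0973]
ee_rot: [0.57, 0.419, -0.568, 0.42]
ft_force: [0.9, 0.1, 5.5]
grip_width: 0.268
clock: 35.43
position: [0.4549, -0.4055, 0.2213]
ee_rot: [0.57, 0.418, -0.568, 0.422]
ft_force: [0.0, -0.6, -3.0]
grip_width: 0.269
t 35.43 pos [ 0.4549 -0.4055  0.2213] x [ 0.006 -0.002 -1.   ] z [-0.295 -0.955  0.   ] F [ 0.  -0.6 -3. ] g 0.269 q [ 0.99  0.33 -0.43  1.51  0.14  1.33 -1.32]
dipper_hook call 0.58 [ 0.479 -0.408  0.277]
dipper_hook call 0.75 [ 0.482 -0.409  0.269]
dipper call 0.71 [0.645 0.268 0.119]
dipper call 0.66 [ 0.415 -0.394  0.118]
```

```bash
python3 -m crank '[[1,[0.5,1.5,0],[0,0,0.04]],[1,[0.8,2.2,0],[0,0,0.06]],[1,[1,2.5,0],[0,0,0.06]],[1,[1.5,2.5,0],[0,0,0.05]],[1,[1.7,2,0],[0,0,0.02]],[1,[2,1.3,0],[0,0,0]],[1,[2,0.5,0],[0,0,0]],[1,[2,0,0],[0,0,0]],[1,[2,0,0],[0,0,0]],[1,[2,0,0],[0,0,0]],[1,[1.6,0,0],[0,0,0]],[1,[0,0,0],[0,0,0]]]'; python3 -m crank '[[1,[0,0,0],[0,0,0]],[1,[0,0,0],[0,0,0]]]'; python3 - <<'E'
from h import *
st()
p=viewer.camera('scene'); find(p,['dipper_hook','dipper','scoop','scoop_hook'],minc=.4)
p=viewer.camera('wrist'); find(p,['dipper_hook'],minc=.4); save(p,'w13')
print(px(p,[.658,-.282,.205]))
# rail rows: vertical grey-edge profile beside hook
f=p['frame'].astype(int)
for u in (230,250,400,420): print(u,px(p,[.658,-.282,.205])[1].round(),[int(f[v,u].sum()//3) for v in range(196,252,4)],[int(np.ptp(f[v,u])) for v in range(196,252,4)])
E
```

```text
clock: 36.73
position: [0.6275, -0.2745, 0.215]
ee_rot: [0.517, 0.486, -0.514, 0.483]
ft_force: [0.3, 0.4, -3.1]
grip_width: 0.271
clock: 36.9
position: [0.6244, -0.2775, 0.2158]
ee_rot: [0.517, 0.484, -0.516, 0.482]
ft_force: [0.1, -1.0, -2.8]
grip_width: 0.267
t 36.9 pos [ 0.6244 -0.2775  0.2158] x [-0.     0.004 -1.   ] z [-0.066 -0.998 -0.004] F [ 0.1 -1.  -2.8] g 0.267 q [ 0.7   0.52 -0.52  1.28  0.25  1.4  -1.44]
dipper_hook call 0.83 [ 0.655 -0.277  0.271]
dipper call 0.85 [ 0.585 -0.276  0.118]
dipper call 0.49 [0.647 0.267 0.119]
scoop call 0.69 [ 0.683 -0.138  0.044]
scoop_hook call 0.86 [ 0.653 -0.135  0.201]
dipper_hook call 0.85 [ 0.651 -0.28   0.271]
[317.04390149 224.08779844]
230 224.0 [103, 106, 133, 121, 89, 98, 110, 100, 94, 80, 119, 137, 140, 142] [49, 49, 61, 47, 3, 2, 3, 3, 4, 2, 43, 61, 57, 55]
250 224.0 [103, 101, 98, 83, 89, 98, 112, 99, 93, 79, 129, 136, 140, 142] [50, 49, 47, 25, 2, 3, 3, 3, 2, 3, 47, 59, 56, 55]
400 224.0 [158, 142, 143, 84, 110, 129, 145, 161, 140, 116, 141, 146, 146, 107] [3, 50, 51, 6, 2, 4, 3, 4, 3, 3, 53, 49, 49, 63]
420 224.0 [154, 144, 144, 83, 111, 130, 144, 161, 141, 117, 141, 147, 144, 140] [3, 51, 51, 4, 3, 3, 2, 3, 3, 2, 54, 49, 51, 58]
```

The rail's rows 210-232 (predicted centre 224) put it under the mouth, just as with the scoop. Lower and tilt the same way.

```bash
python3 -m crank '[[1,[0.1,0,-1],[0,0,0]],[1,[0.1,0,-1.2],[0,0,0]],[1,[0,0,-1.2],[0,0,0]],[1,[0,0,-1],[0,0,0]],[1,[0,0,-0.5],[0,0,0]],[1,[0,0,-0.2],[0,0,0]],[1,[0,0,-0.1],[0,0,0]],[1,[0,0,-0.1],[0,0,0]],[1,[0,0,-0.1],[0,0,0]],[1,[0,0,0],[0,0,0]]]'; python3 -m crank '[[1,[0,0,-0.1],[0,0,0]],[1,[0,0,-0.1],[0,0,0]],[1,[0,0,-0.1],[0,0,0]],[1,[0,0,0],[0,0,0]]]'
```

```text
clock: 38.08
position: [0.6265, -0.2796, 0.1622]
ee_rot: [0.518, 0.483, -0.516, 0.482]
ft_force: [0.0, 0.4, -2.9]
grip_width: 0.267
clock: 38.42
position: [0.6263, -0.2795, 0.1587]
ee_rot: [0.518, 0.483, -0.516, 0.481]
ft_force: [0.1, -0.8, -2.5]
grip_width: 0.269
```

```bash
python3 -m crank '[[1,[0.19,0,-0.25],[-0.004,-0.064,0]],[1,[0.19,0,-0.22],[-0.004,-0.064,0]],[1,[0.19,0,-0.2],[-0.004,-0.064,0]],[1,[0,0,0],[0,0,0]]]';  python3 -m crank '[[1,[0.19,0,-0.2],[-0.004,-0.064,0]],[1,[0.19,0,-0.18],[-0.004,-0.064,0]],[1,[0.19,0,-0.16],[-0.004,-0.064,0]],[1,[0,0,0],[0,0,0]],[1,[0,0,0],[0,0,0]]]'; python3 - <<'E'
from h import *
st(); print(telemetry.get_obs()['torque'])
p=viewer.camera('scene'); find(p,['dipper_hook','dipper'],minc=.4)
E
```

```text
clock: 38.75
position: [0.6307, -0.2801, 0.1519]
ee_rot: [0.562, 0.431, -0.467, 0.529]
ft_force: [0.3, -0.2, -1.9]
grip_width: 0.266
clock: 39.17
position: [0.6381, -0.2798, 0.1477]
ee_rot: [0.601, 0.376, -0.414, 0.571]
ft_force: [2.4, 0.1, -2.0]
grip_width: 0.273
t 39.17 pos [ 0.6381 -0.2798  0.1477] x [ 0.375 -0.021 -0.927] z [-0.068 -0.998 -0.005] F [ 2.4  0.1 -2. ] g 0.273 q [ 0.91  0.38 -0.6   1.69  0.13  0.76 -1.34]
[-0.09891602  0.17470976 -0.13131865]
dipper_hook call 0.73 [ 0.644 -0.281  0.207]
dipper call 0.84 [ 0.64  -0.281  0.043]
dipper call 0.56 [ 0.635 -0.48  -0.002]
```

```bash
python3 -m crank '[[1,[0,0,-0.1],[0,0,0]],[1,[0,0,-0.1],[0,0,0]],[1,[0,0,0],[0,0,0]]]' 30; python3 -m crank '[[1,[0,0,-0.1],[0,0,0]],[1,[0,0,0],[0,0,0]],[0.78,[0,0,0],[0,0,0]],[0.76,[0,0,0],[0,0,0]],[0.74,[0,0,0],[0,0,0]],[0.73,[0,0,0],[0,0,0]],[0.725,[0,0,0],[0,0,0]],[0.72,[0,0,0],[0,0,0]],[0.71,[0,0,0],[0,0,0]],[0.7,[0,0,0],[0,0,0]],[0.69,[0,0,0],[0,0,0]]]' 20; python3 - <<'E'
from h import *
p=viewer.camera('scene'); find(p,['dipper_hook','dipper'],minc=.4)
E
python3 -m crank '[[0.68,[0,0,0],[0,0,0]],[0.67,[0,0,0],[0,0,0]],[0.66,[0,0,0],[0,0,0]],[0.65,[0,0,0],[0,0,0]],[0.63,[0,0,0],[0,0,0]],[0.6,[0,0,0],[0,0,0]],[0.6,[0,0,0],[0,0,0]],[0.6,[0,0,0],[0,0,0]],[0.6,[0,0,0],[0,0,0]],[0.6,[0,0,0],[0,0,0]]]'; python3 - <<'E'
from h import *
st()
for i in range(2):
  p=viewer.camera('scene'); find(p,['dipper_hook','dipper'],minc=.4)
E
```

```text
clock: 39.57
position: [0.639, -0.2794, 0.1459]
ee_rot: [0.601, 0.375, -0.413, 0.572]
ft_force: [1.4, -0.2, 5.1]
grip_width: 0.26
clock: 40.48
position: [0.6372, -0.2794, 0.1431]
ee_rot: [0.601, 0.377, -0.414, 0.571]
ft_force: [1.1, 0.7, 0.2]
grip_width: 0.314
dipper_hook call 0.6 [ 0.648 -0.274  0.2  ]
dipper call 0.77 [ 0.681 -0.28   0.043]
dipper call 0.41 [ 0.793 -0.213  0.004]
clock: 41.47
position: [0.6378, -0.2795, 0.1438]
ee_rot: [0.601, 0.376, -0.414, 0.571]
ft_force: [-0.5, 0.0, -0.8]
grip_width: 0.4
t 41.47 pos [ 0.6378 -0.2795  0.1438] x [ 0.375 -0.021 -0.927] z [-0.068 -0.998 -0.005] F [-0.5  0.  -0.8] g 0.4 q [ 0.9   0.38 -0.6   1.7   0.13  0.76 -1.34]
dipper_hook call 0.58 [ 0.644 -0.277  0.202]
dipper call 0.89 [ 0.677 -0.282  0.041]
dipper_hook call 0.9 [ 0.646 -0.279  0.202]
dipper call 0.75 [0.644 0.27  0.116]
dipper call 0.71 [ 0.677 -0.281  0.043]
```

The dipper hangs and is still. Retreat and do the final check, waiting a little.

```bash
python3 -m crank '[[0.5,[0,0,0],[0,0,0]],[0.4,[0,0,0],[0,0,0]],[0.4,[-0.4,0,0.9],[0,0,0]],[0.4,[-0.7,0,1.9],[0,0,0]],[0.4,[-1.1,0,2.8],[0,0,0]],[0.4,[-1.5,0,3.7],[0,0,0]],[0.4,[-1.5,0,2],[0,0,0]],[0.2,[-3,0,0],[0.007,0.1,0]],[0,[-4,0,0],[0.007,0.1,0]],[0,[-4,0,0],[0.007,0.1,0]],[0,[-4,0,0],[0.006,0.084,0]],[0,[0,0,0],[0,0,0]]]'; python3 -m crank '[[0,[0,0,0],[0,0,0]],[0,[0,0,0],[0,0,0]],[0,[0,0,0],[0,0,0]],[0,[0,0,0],[0,0,0]],[0,[0,0,0],[0,0,0]],[0,[0,0,0],[0,0,0]],[0,[0,0,0],[0,0,0]],[0,[0,0,0],[0,0,0]],[0,[0,0,0],[0,0,0]],[0,[0,0,0],[0,0,0]],[0,[0,0,0],[0,0,0]],[0,[0,0,0],[0,0,0]]]'; python3 - <<'E'
from h import *
st()
p=viewer.camera('scene'); save(p,'s14'); find(p,['dipper_hook','dipper','scoop_hook','scoop','unit_drawer0_handle','nozzle_top','tin','mug','level','tape','drill','screwdriver','torch','strainer'],minc=.4,k=1)
p=viewer.camera('top'); find(p,['unit_drawer0_handle','tin','mug','level','tape','drill','screwdriver','torch'],minc=.4,k=1)
E
```

```text
clock: 42.77
position: [0.4318, -0.2803, 0.2578]
ee_rot: [-0.517, -0.484, 0.518, -0.479]
ft_force: [0.8, -0.1, -0.5]
grip_width: 0.997
clock: 43.77
position: [0.4358, -0.2795, 0.2568]
ee_rot: [0.519, 0.484, -0.516, 0.481]
ft_force: [-0.0, 1.0, 0.3]
grip_width: 0.999
t 43.77 pos [ 0.4358 -0.2795  0.2568] x [ 0.     0.006 -1.   ] z [-0.07  -0.998 -0.006] F [-0.   1.   0.3] g 0.999 q [ 1.05  0.13 -0.61  1.67  0.07  1.36 -1.21]
dipper_hook call 0.95 [ 0.647 -0.275  0.204]
dipper call 0.66 [ 0.676 -0.282  0.041]
scoop_hook call 0.58 [ 0.652 -0.138  0.203]
scoop call 0.82 [ 0.686 -0.138  0.039]
unit_drawer0_handle call 0.85 [0.52  0.273 0.08 ]
nozzle_top call 0.7 [0.65  0.263 0.254]
tin call 0.91 [ 0.691  0.058 -0.006]
mug call 0.69 [ 0.775 -0.023  0.004]
level call 0.65 [ 0.789 -0.213  0.004]
tape call 0.72 [ 0.651 -0.138  0.203]
drill call 0.66 [ 0.635 -0.481 -0.   ]
screwdriver call 0.78 [ 0.363 -0.539  0.002]
torch call 0.92 [ 0.377 -0.003  0.003]
strainer call 0.58 [ 0.454 -0.258  0.004]
unit_drawer0_handle call 0.57 [0.524 0.266 0.078]
tin call 0.59 [0.691 0.054 0.   ]
mug call 0.82 [ 0.776 -0.023  0.   ]
level call 0.71 [ 0.383 -0.007 -0.004]
tape call 0.67 [ 0.554 -0.34   0.004]
drill call 0.75 [ 0.636 -0.481 -0.   ]
screwdriver call 0.67 [ 0.358 -0.545 -0.001]
torch call 0.91 [ 0.381 -0.007 -0.005]
```

View pics/s14.png

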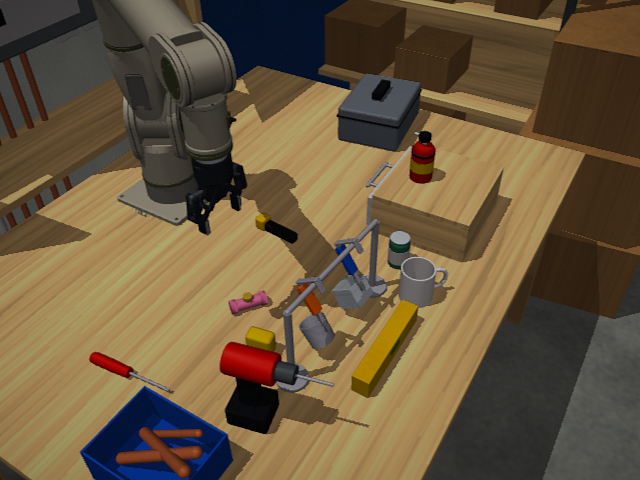

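Both ladles hang on the rail, the dipper at (315,310) and the scoop at (350,270). The drawer is shut and everything else is where it was. Hand in.

```bash
python3 -c "
from workcell import manip
print(manip.hand_in())"
```

```text
the job is handed in; nothing more can be done
None
```

The job is done and handed in at about 44 s on the robot's clock; no verdict came back.

- **Fittings:** Only two were on the table, the strainer and valve_blue. Both went into the drawer, and the pink look-alike stayed where it was.
- **Spray:** I pressed the cap about 8 mm down to its stop, with about 25 N on the wrist. It read back up at its full height of 0.252 m before I shut the drawer.
- **Drawer:** I pushed it until it stopped. The handle now reads x of about 0.52, which fits a shut drawer; I took no reading of the joint itself.
- **Ladles:** Scoop and dipper both hang on the rail. Their positions held steady within a few millimetres over the last checks, the scoop's for over 10 s.
- **Other things:** The mug, tin, tape measure, drill, torch, level and screwdriver read where they were at the start, within the networks' error.

**Less certain:**
- From the networks' points, the scoop leans about 34°, near the top of the expected 15 to 35°. The dipper leans about 32–33°.
- In the last check the networks gave one wrong hit each for the tape measure and the level. The other camera and the picture showed both in place.

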